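# Lock the gouge in the blue grinding jig

## Robot

A 7-joint arm with a two-finger parallel gripper is mounted at the origin on the work surface. World frame = base frame: x ahead of the robot, y to its left, z up, the work surface at z = 0. Lengths are in m, angles in rad, forces in N, time in s.
With the tool pointing down it reaches from about 0.35 to 0.9 m from the base axis. Payload 19.9 kg.
Tool frame: the origin (TCP) lies midway between the tips of the shut fingers; the grasp point (between the pads) lies 19 mm behind it (arm.tcp_to_grasp is the distance from the TCP to the grasp point, in m); y points along the fingers, x is the direction in which the jaws open and shut, and the axes are right-handed (so a half turn about y gives the same grasp; the last joint's range is limited). The gripper opens to 85 mm and grips with 20 to 120 N. Pads are 22 mm wide; open, the fingers measure 114 mm over their backs; the gripper's body (76 mm by 85 mm) begins 54 mm behind the grasp point. The pads swing forward as they close: fully open they stand 13 mm farther back than shut.
Start: joints at [1.101, 0.417, -0.01, 1.614, 0.005, 1.111, -0.053], TCP at [0.259, -0.569, 0.231] pointing down, gripper open.
Joint ranges: [-2.81, 2.81], [-0.39, 2.02], [-1.27, 1.25], [0.06, 2.57], [-1.19, 4.33], [0.19, 2], [-2.82, 2.82]. Speed limits (rad/s): [1.89, 1.89, 2.39, 2.39, 3.01, 3.01, 3.01].

## Interface

Orientations are given as a rotation vector (axis times angle).
In Python, from bench import arm gives the robot as it stands. The module is installed in compiled form; this text tells all that it offers.
- The arm moves only by the shell command python3 -m creep 'ROWS'. ROWS is JSON, a list that holds one entry, the list of rows, each a list of 5 numbers: the opening in per cent of the stroke, from 0 (shut) to 100 (fully open), then the shift along the tool's x, y, z each as a share of 30 mm, from -1 to 1, then the turn about the tool's y as a share of 6 degrees, from -1 to 1. A call has exactly 10 rows; each row shifts and turns the commanded pose from where the row before left it, along the tool's axes as they then stand; what a row does not reach is not made up. A row lasts 1/8 s, in which the tool goes at most 62.5 mm and 10.7 degrees, less where a joint would pass 70% of its speed; a pose out of reach is approached as far as the arm can. A call with a number of a shift or a turn outside -1 to 1 is refused whole. A call with a gripper value outside its range is refused whole. The fingers move at their own pace and stop on an object; the grip force is fixed at half the most. Time passes only in rows, so rows that do not move let the fingers close, or fill a call up. It gives the time, the measured TCP pose, the force and the opening at its end, in the units of the state.
- arm.get_state(): the state, without advancing time (a new reading comes with each control period).
- arm.grab_frame(name): name is "side" or "top"; returns a dict with "pixels" (420x560x3 uint8, red, green, blue), "vfov" (degrees; the focal length in pixels is half the picture's height over the tangent of half this angle, whatever the lens; pixels are square), "cx", "cy" (the principal point, pixels), "R" (3x3) and "t" (3): a world point X has camera coordinates R X + t. Camera axes: x right, y down, z forward; pixel columns grow to the right and rows downward; lengths in m; the calibration is good to about 2 mm. A picture is of the moment at which its call begins. There is no depth.
- arm.sign_off(): hands the job in, once; it reports no verdict.
The state is a dict: "t": time; "joint_pos": joint angles; "joint_vel": joint speeds; "tau": joint torques, N m; "tool_pos": TCP position; "eef_rot": TCP orientation; "contact_force": force on the tool from outside, world axes, zero at the start; "ft_torque": the same for the moment, N m; "gripper_width": opening from 0.0 (shut) to 1.0 (fully open).
Only numpy, scipy, OpenCV 4.12 (cv2) and the standard library are available. Lean on these libraries where they do the work, as an engineer would, in place of code of your own. Each camera call takes 0.05 s, during which the arm holds its last target.

## Task

Use the forked key, not the fingers, to tighten the clamp screw on the blue grinding jig: turn it clockwise, seen from above, until it is fully home. Then stand the key upright in its black tray again and let go; leave the screw of the grey jig as it is.

Things in the scene. Friction and masses are not known exactly. Their poses are not given: they have to be found in the camera images.
- key_center (a point): Middle of the loose forked key (about 250 g, 110 mm tall, z up). It stands on two steel prongs: plates 20 mm tall, 44 mm along x, 6 mm thick, with a 20 mm slot between them along x, open below and at both ends. Above: steel crown 44x32x12 mm, thin shank, dark wooden paddle 3 to 55 mm above this point, 42 mm along x, 16 mm thick along y: grip it across the 16 mm. Half a turn changes nothing.
- tray: Black square tray fixed to the bench, 100 x 100 mm outside, 90 x 90 mm inside, rim 15 mm high, floor 5 mm thick. Origin at the centre of its underside. The key stands on its floor and is to stand there again, anywhere inside the rim.
- blue_head (a point): Top centre of the upright brass bar on the blue jig's captive screw, 60 mm above the bench; x along the bar, z up. Bar 48 mm long, 8 thick, 16 tall, on a 58 mm steel disc, turning about the vertical through this point. Lower the key's slot over it (6 mm room each side) to overlap 8 to 14 mm. The jig: fixed blue block 110x74x40 mm, a gouge with dark wooden handle through it.
- blue_screw (a joint): Angle of the blue jig's screw, rad; grows clockwise seen from above. Loose at the start (0 to 0.3); fully home at a hard stop at 1.15, where the bar lies along the jig's white index line and the gouge. Friction 0.08 N m: it stays where left. A centred key turns freely about 0.26 rad either way from in line with the bar before it takes the bar along.
- grey_bar_end (a point): Top of the brass bar on the grey jig's screw, 22 mm from its axis (x points outward along the bar), 60 mm above the bench. Screw and jig are the same as the blue ones, but the block is grey and its gouge has a light wooden handle. This screw is loose too and must be left alone.
Things that resemble listed ones, but are neither listed nor needed, are in the scene too. Of the things that look like the part that bears key_center, the smaller one is meant. Several things look just like the tray: the one meant starts farthest from the robot's base.

How it is judged:
On the way:
1. the blue jig's screw is home (within 0.25 rad of its stop) with the key seated upright over its bar (value of joint blue_screw above 0.9 rad and horizontal distance between key_center and blue_head below 0.02 m and z of key_center in the frame of blue_head below 0.054 m and angle between key_center's own z axis and vertical below 0.3 rad), for 0.1 s.
At the end, for the whole second after the job is handed in: The blue screw is within 0.25 rad (14 degrees) of its stop, the grey screw's bar end is within 6 mm of where it began, and the key stands released on the tray's floor, upright within 10 degrees, its axis within 35 mm of the tray's centre along each side (value of joint blue_screw above 0.9 rad and angle between key_center's own z axis and vertical below 0.17 rad and z of key_center in the frame of tray between 0.054 and 0.066 m and x of key_center in the frame of tray between -0.035 and 0.035 m and y of key_center in the frame of tray between -0.035 and 0.035 m and distance of grey_bar_end from where it was at the start of the episode below 0.006 m); the robot touches nothing.
It fails at once if the grey jig's screw is turned (distance of grey_bar_end from where it was at the start of the episode above 0.006 m).
It fails at once if a finger pushes the blue screw directly (contact force between the fingers and blue_screw above 2 N).
It also fails if it takes over 48 s, if anything falls off the work surface, if the arm or the gripper's body presses on something with over 40 N, if the wrist force passes 120 N, or if a joint passes its speed limit or range.

## Working session

There is one attempt and no reset: what is moved stays moved. The work goes in short steps, Python scripts to look and compute and a shell command to move; the robot and the scene stay as the last step left them, time stands still between calls to the robot, and variables do not carry over. Pictures are saved under pics/ and viewed, and the job is handed in when it is done.

```bash
mkdir -p pics; cat > h.py <<'E'
import numpy as np,cv2
from bench import arm
def grab(n,f):
    d=arm.grab_frame(n); np.savez(f'pics/{f}.npz',**d); cv2.imwrite(f'pics/{f}.png',cv2.cvtColor(d['pixels'],cv2.COLOR_RGB2BGR)); return d
def foc(d): return d['pixels'].shape[0]/2/np.tan(np.radians(float(d['vfov']))/2)
def ray(d,u,v,z):
    R=np.array(d['R']);t=np.array(d['t']);f=foc(d)
    c=-R.T@t; r=R.T@np.array([(u-d['cx'])/f,(v-d['cy'])/f,1]); return c+r*(z-c[2])/r[2]
def proj(d,X):
    p=np.array(d['R'])@np.array(X)+np.array(d['t']);f=foc(d); return [float(f*p[0]/p[2]+d['cx']),float(f*p[1]/p[2]+d['cy'])]
E
python3 - <<'E'
from h import *
print(arm.get_state())
for n in('top','side'):
    d=grab(n,n+'0'); print(n,d['vfov'],d['cx'],d['cy'],-np.array(d['R']).T@np.array(d['t']),np.array(d['R']).round(3).tolist())
E
```

```text
{'t': 0.0, 'joint_pos': array([ 1.10151587,  0.41794436, -0.01030649,  1.61416471,  0.00468314,
        1.1107127 , -0.05299557]), 'joint_vel': array([ 0.00212138, -0.00106726,  0.00039068, -0.00131971,  0.00019761,
        0.00160015,  0.00133862]), 'tau': array([ 3.03271472e-04, -8.64458084e+01,  6.78860787e-01, -4.34899306e+01,
        1.90030894e-02,  7.36471295e-03, -7.49994388e-05]), 'tool_pos': array([ 0.25913544, -0.56836703,  0.23068271]), 'eef_rot': array([-1.38113124,  0.88936926, -0.88764141]), 'contact_force': array([ 0.74389416, -0.0205353 , -0.02394071]), 'ft_torque': array([-0.05450039, -0.0207198 , -0.03559953]), 'gripper_width': 0.9973297996819129}
top 42.265115772377136 276.83082308034506 199.72907024892328 [0.43689624 0.02838857 0.99411245] [[-0.028, -0.999, 0.039], [-0.997, 0.025, -0.07], [0.069, -0.04, -0.997]]
side 49.921746199013974 283.74650403250945 212.3568666581048 [ 0.4133062  -0.51566528  0.6829044 ] [[0.987, -0.161, 0.014], [-0.112, -0.746, -0.656], [0.116, 0.646, -0.755]]
```

View pics/top0.png

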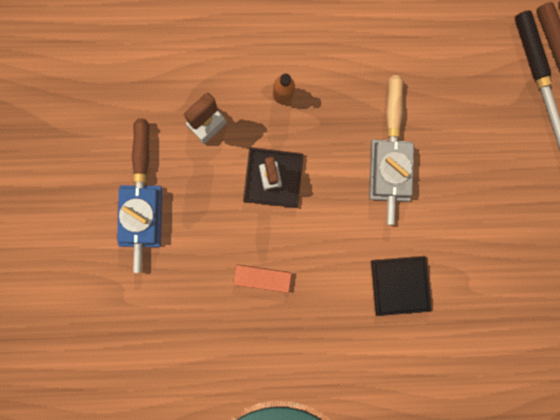

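View pics/side0.png

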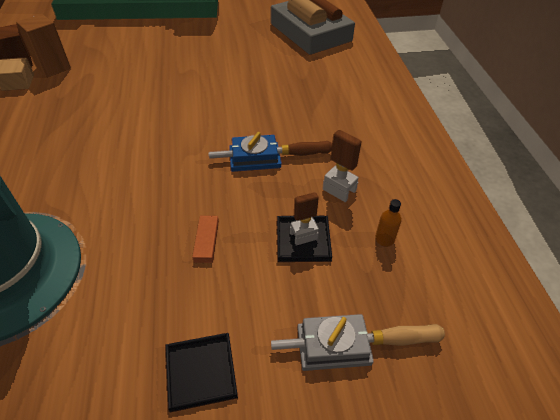

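The top view shows the key on the far tray (~270,175), the blue bar at ~(136,215) and the grey jig at (395,168). The larger decoy is at (205,118). The side view agrees. Next I'll crop for detail.

```bash
python3 - <<'E'
import cv2,numpy as np
t=cv2.imread('pics/top0.png');s=cv2.imread('pics/side0.png')
c=lambda i,x,y,w,h:cv2.resize(i[y:y+h,x:x+w],(400,300) if 1 else 0,interpolation=cv2.INTER_CUBIC)
a=np.vstack([np.hstack([c(t,235,140,80,60),c(t,100,185,80,60)]),np.hstack([c(s,265,185,80,60),c(s,215,115,80,60)])])
cv2.imwrite('pics/crop0.png',a)
E
```

```text
(no output)
```

View pics/crop0.png

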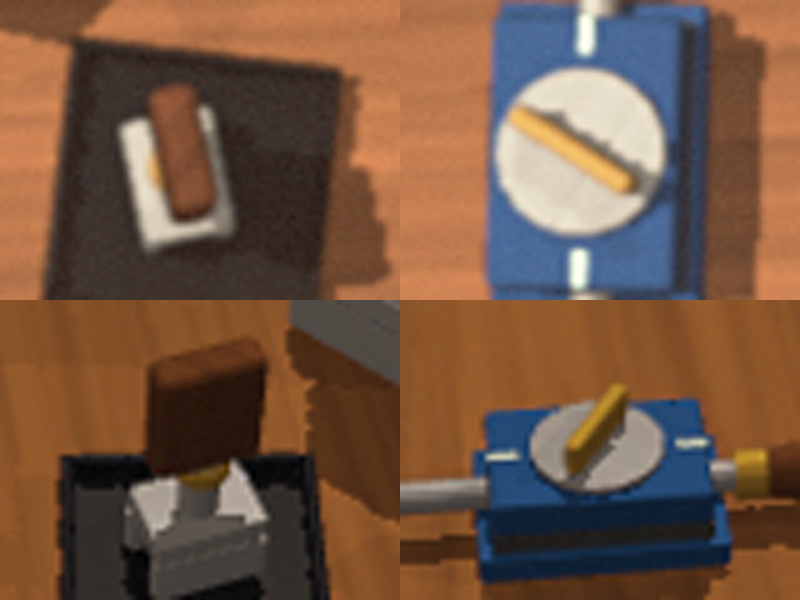

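```bash
cat >> h.py <<'E'
def rect(d,mask,z):
    cs,_=cv2.findContours(mask.astype(np.uint8),cv2.RETR_EXTERNAL,cv2.CHAIN_APPROX_NONE)
    c=max(cs,key=cv2.contourArea)
    P=np.array([ray(d,u,v,z)[:2] for u,v in c.reshape(-1,2)],np.float32)*1000
    (x,y),(w,h),a=cv2.minAreaRect(P)
    if w<h: a+=90;w,h=h,w
    return round(x,1),round(y,1),round(w,1),round(h,1),round((a+90)%180-90,1)
def win(d,x0,x1,y0,y1):
    m=np.zeros(d['pixels'].shape[:2],bool);m[y0:y1,x0:x1]=1;return m
E
python3 - <<'E'
from h import *
from scipy.spatial.transform import Rotation as Ro
t=dict(np.load('pics/top0.npz'));s=dict(np.load('pics/side0.npz'))
def hsv(d): return [x.astype(int) for x in cv2.split(cv2.cvtColor(d['pixels'],cv2.COLOR_RGB2HSV))]
H,S,V=hsv(t)
yel=(H>15)&(H<32)&(S>90)&(V>120)
print('bluebar top',rect(t,yel&win(t,118,158,195,238),.06))
print('greybar',rect(t,yel&win(t,376,412,150,186),.06))
w=(S<60)&(V>130)
print('disc',rect(t,((S<60)&(V>130)|yel)&win(t,118,155,197,234),.044))
blue=(H>100)&(H<125)&(S>120)
print('blue',rect(t,blue&win(t,100,180,170,260),.02))
print('crown',rect(t,(w|((H<18)&(S>80)))&win(t,257,284,152,192),.037))
pad=(H<18)&(S>90)
print('paddle',rect(t,pad&win(t,260,282,154,186),.115))
dark=(V<75)
m=(dark|w)&win(t,240,306,145,210)
print('tray',rect(t,m,.015))
print('crown corners->',ray(t,270.6,175.8,.037),'paddle',ray(t,271.4,170.4,.115))
print(Ro.from_rotvec(arm.get_state()['eef_rot']).as_matrix().round(3))
for z,n in((.115,'padtop'),(.037,'crown')): print(n,proj(s,[*ray(t,271.4 if z>.1 else 270.6,170.4 if z>.1 else 175.8,z)[:2],z]))
H2,S2,V2=hsv(s); yel2=(H2>15)&(H2<32)&(S2>120)&(V2>100)
print('side bar',rect(s,yel2&win(s,240,270,128,152),.06))
E
```

```text
bluebar top (482.4, 234.7, 48.3, 8.3, 56.0)
greybar (553.4, -221.2, 47.3, 9.8, 47.7)
disc (482.5, 235.9, 58.1, 57.7, -64.4)
blue (450.8, 240.7, 62.4, 31.7, 84.0)
crown (553.3, 1.7, 55.7, 32.8, 11.0)
paddle (547.1, 1.5, 44.7, 19.6, 2.9)
tray (545.1, -6.2, 98.2, 97.4, -8.2)
crown corners-> [ 5.45683181e-01 -5.26650810e-04  3.70000000e-02] paddle [5.45627680e-01 2.86058681e-04 1.15000000e-01]
[[ 0.415 -0.001  0.91 ]
 [-0.91   0.001  0.415]
 [-0.001 -1.    -0.   ]]
padtop [306.9238394419268, 196.35524638561313]
crown [304.8284814373316, 225.4219450124622]
side bar (479.6, 235.2, 47.4, 7.7, 55.5)
```

```bash
python3 - <<'E'
from h import *
t=dict(np.load('pics/top0.npz'));s=dict(np.load('pics/side0.npz'))
def c(d,x,y,ox,oy,z): return ray(d,ox+x/5,oy+y/5,z)
def ang(a,b): v=a-b; return np.degrees(np.arctan2(v[1],v[0])).round(1), (np.linalg.norm(v)*1000).round(1)
K=lambda x,y,z:c(t,x,y,235,140,z)
print('pad',ang(K(148,92,.115),K(172,220,.115)),ang(K(192,85,.115),K(215,212,.115)))
print('crown',ang(K(120,125,.037),K(148,250,.037)),ang(K(210,105,.037),K(235,235,.037)))
B=lambda x,y,z:c(t,x,y,100,185,z)
print('index',ang(B(585,32,.04)*1,B(578,270,.04)) , ang(B(585-400,32,.04),B(578-400,270,.04)))
q=[(253,150),(303,153),(299,208),(244,204)]
# tray corners via side & top hulls
H,S,V=[x.astype(int) for x in cv2.split(cv2.cvtColor(t['pixels'],cv2.COLOR_RGB2HSV))]
m=((V<80)&(S<130))&win(t,236,312,140,215)
n=cv2.morphologyEx(m.astype(np.uint8),cv2.MORPH_CLOSE,np.ones((9,9)))
print('tray',m.sum(),rect(t,n,.015))
H,S,V=[x.astype(int) for x in cv2.split(cv2.cvtColor(s['pixels'],cv2.COLOR_RGB2HSV))]
m=((V<80)&(S<130))&win(s,270,338,210,268)
n=cv2.morphologyEx(m.astype(np.uint8),cv2.MORPH_CLOSE,np.ones((9,9)))
print('tray side',rect(s,n,.010))
E
python3 -m creep '[[[100,-0.8,0,1,0],[100,-0.8,0,1,0],[100,-0.8,0,1,0],[100,-0.8,0,1,0],[100,-0.8,0,1,0],[100,-0.8,0,1,0],[100,-0.8,0,1,0],[100,-0.8,0,1,0],[100,-0.8,0,1,0],[100,-0.8,0,1,0]]]'
```

```text
pad (np.float64(9.0), np.float64(42.6)) (np.float64(8.6), np.float64(42.3))
crown (np.float64(11.1), np.float64(45.6)) (np.float64(9.2), np.float64(47.2))
index (np.float64(-2.8), np.float64(83.4)) (np.float64(-2.2), np.float64(82.9))
tray 2307 (545.2, -6.1, 98.4, 97.6, -8.1)
tray side (542.8, -7.6, 107.0, 99.4, 81.4)
t: 1.35
tool_pos: [0.433, -0.2246, 0.2312]
eef_rot: [-1.382, 0.889, -0.888]
contact_force: [-0.1, -0.1, -0.0]
gripper_width: 0.998
```

```bash
python3 -m creep '[[[100,-0.75,0,0.93,0],[100,-0.75,0,0.93,0],[100,-0.75,0,0.93,0],[100,-0.75,0,0.93,0],[100,-0.75,0,0.93,0],[100,-0.75,0,0.93,0],[100,-0.75,0,0.93,0],[100,0,0.7,0,0.86],[100,0,0.7,0,0.86],[100,0,0.7,0,0.86]]]'
python3 - <<'E'
from h import *
from scipy.spatial.transform import Rotation as Ro
print(Ro.from_rotvec(arm.get_state()['eef_rot']).as_matrix().round(3)); 
grab('side','side1');grab('top','top1')
E
```

```text
t: 2.6
tool_pos: [0.5448, -0.0015, 0.1673]
eef_rot: [-1.279, 1.095, -1.094]
contact_force: [-0.1, -0.4, -0.2]
gripper_width: 0.999
[[ 0.154 -0.001  0.988]
 [-0.988  0.     0.154]
 [-0.    -1.    -0.001]]
```

View pics/side1.png

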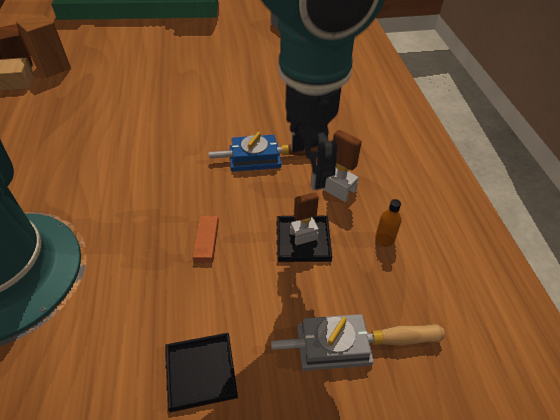

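```bash
python3 - <<'E'
from h import *
s=dict(np.load('pics/side1.npz'));t=dict(np.load('pics/top1.npz'))
for X in([.5448,-.0015,.167],[.5448,-.0015,.18],[.538,.041,.18],[.5515,-.044,.18]):print(proj(s,X),proj(t,X))
im=np.hstack([cv2.resize(cv2.cvtColor(d['pixels'],cv2.COLOR_RGB2BGR)[y:y+150,x:x+100],(400,600)) for d,x,y in((s,265,115),(t,220,100))])
cv2.imwrite('pics/crop1.png',im)
E
```

```text
[308.30951077611485, 175.46107273926907] [273.5473897262605, 166.71721314416126]
[308.7515883655315, 169.6704578393754] [273.8273272875642, 165.59441791166486]
[299.7598489428508, 152.6419238754636] [245.74837767934562, 170.72049826476473]
[318.36502451170713, 188.00255557080374] [301.75921282400367, 160.56112078800192]
```

View pics/crop1.png

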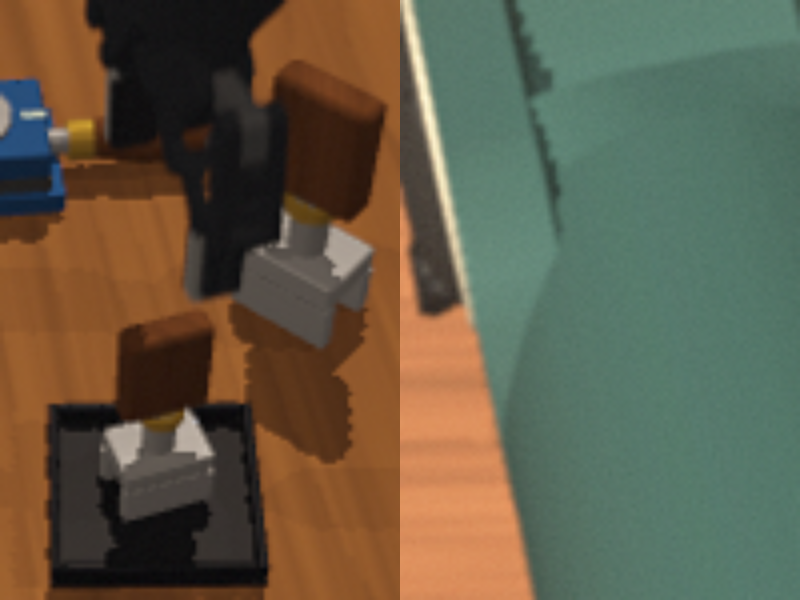

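```bash
python3 -m creep '[[[100,-0.04,0.8,0.03,0],[100,0,0.8,0,0],[100,0,0.8,0,0],[100,0,0.8,0,0],[100,0,0,0,0],[0,0,0,0,0],[0,0,0,0,0],[0,0,0,0,0],[0,0,0,0,0],[0,0,0,0,0]]]'
python3 - <<'E'
from h import *
grab('side','side2')
E
```

```text
t: 3.95
tool_pos: [0.546, -0.0002, 0.0727]
eef_rot: [-1.279, 1.092, -1.093]
contact_force: [-1.3, -0.9, 5.9]
gripper_width: 0.178
```

View pics/side2.png

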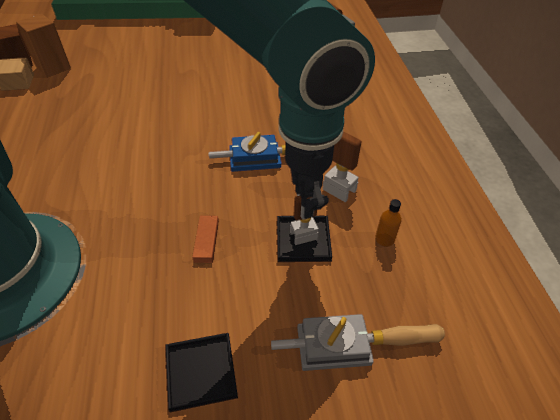

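```bash
python3 -m creep '[[[0,0,-0.7,0,0],[0,0,-1,0,0],[0,0,-1,0,0],[0,0,-0.6,0,0],[0,-0.9,0,-0.1,0],[0,-0.9,0,-0.1,0],[0,-0.9,0,-0.1,0],[0,-0.9,0,-0.1,0],[0,-0.9,0,-0.1,0],[0,-0.9,0,-0.1,0]]]'
```

```text
t: 5.25
tool_pos: [0.502, 0.1577, 0.1709]
eef_rot: [-1.28, 1.093, -1.092]
contact_force: [0.1, 0.1, -2.4]
gripper_width: 0.178
```

```bash
python3 -m creep '[[[0,-0.88,0,-0.08,0],[0,-0.88,0,-0.08,0],[0,-0.88,0,-0.08,0],[0,0,0,0,-1],[0,0,0,0,-1],[0,0,0,0,-1],[0,0,0,0,-1],[0,0,0,0,-1],[0,0,0,0,-1],[0,0,0,0,-1]]]'
python3 - <<'E'
from h import *
from scipy.spatial.transform import Rotation as Ro
M=Ro.from_rotvec(arm.get_state()['eef_rot']).as_matrix();print(M.round(3),np.degrees(np.arctan2(M[1,0],M[0,0]))); 
d=grab('side','side3')
cv2.imwrite('pics/crop3.png',cv2.resize(cv2.imread('pics/side3.png')[60:180,190:350],(800,600),interpolation=cv2.INTER_CUBIC))
grab('top','top3')
E
```

```text
t: 6.5
tool_pos: [0.4827, 0.2339, 0.1708]
eef_rot: [-1.506, 0.53, -0.529]
contact_force: [0.9, 0.4, -3.0]
gripper_width: 0.181
[[ 0.78  -0.001  0.626]
 [-0.626 -0.     0.78 ]
 [-0.001 -1.    -0.001]] -38.771044425510674
```

View pics/crop3.png

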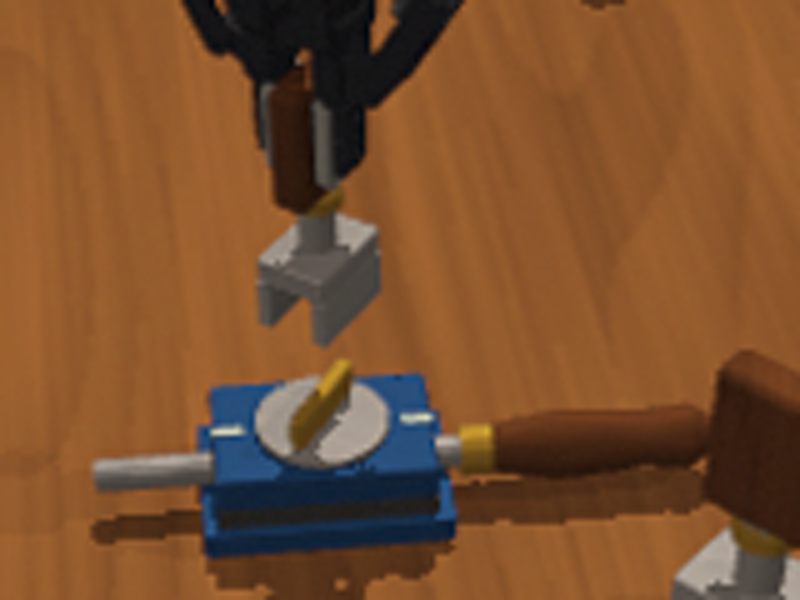

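View pics/top3.png

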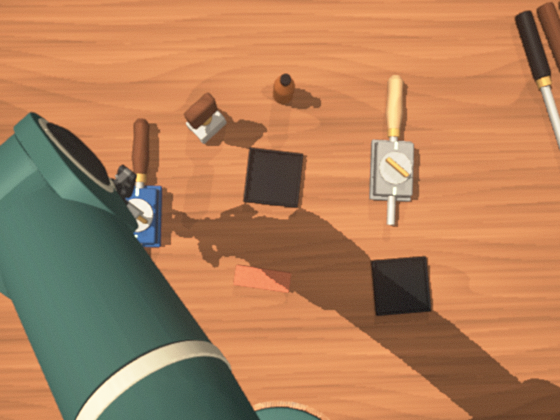

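```bash
python3 - <<'E'
from h import *
s=dict(np.load('pics/side3.npz'));t=dict(np.load('pics/top3.npz'))
a=np.radians(51.2);ux=np.array([np.cos(a),np.sin(a)]);uy=np.array([-ux[1],ux[0]])
for sx in(-1,1):
  for sy in(-1,1):
    for z in (.1031,.1351):
      p=np.array([.4827,.2339])+ux*sx*.022+uy*sy*.016
      u=proj(s,[*p,z]); print(sx,sy,z,(np.array(u)-[190,60])*5)
H,S,V=[x.astype(int) for x in cv2.split(cv2.cvtColor(t['pixels'],cv2.COLOR_RGB2HSV))]
m=((V<80)&(S<130))&win(t,236,312,140,215)
print(rect(t,cv2.morphologyEx(m.astype(np.uint8),cv2.MORPH_CLOSE,np.ones((5,5))),.015))
E
```

```text
-1 -1 0.1031 [328.20884391 349.5957349 ]
-1 -1 0.1351 [325.49888712 285.05763973]
-1 1 0.1031 [261.64623107 324.33546601]
-1 1 0.1351 [257.17612235 259.84133792]
1 -1 0.1031 [384.23279296 291.67042998]
1 -1 0.1351 [383.07985607 227.39041284]
1 1 0.1031 [318.85464523 267.70096728]
1 1 0.1351 [316.00386151 203.49466719]
(544.9, -6.1, 97.9, 96.4, -8.0)
```

```bash
python3 -m creep '[[[0,-0.03,0,0.02,-0.8],[0,0,0.5,0,0],[0,0,0.5,0,0],[0,0,0.2,0,0],[0,0,0.15,0,0],[0,0,0.15,0,0],[0,0,0.15,0,0],[0,0,0.15,0,0],[0,0,0,0,0],[0,0,0,0,0]]]'
python3 - <<'E'
from h import *
from scipy.spatial.transform import Rotation as Ro
M=Ro.from_rotvec(arm.get_state()['eef_rot']).as_matrix();print(np.degrees(np.arctan2(M[1,0],M[0,0]))); 
d=grab('side','side4')
cv2.imwrite('pics/crop4.png',cv2.resize(cv2.imread('pics/side4.png')[60:180,190:350],(800,600),interpolation=cv2.INTER_CUBIC))
E
```

```text
t: 7.85
tool_pos: [0.4827, 0.2352, 0.1174]
eef_rot: [-1.52, 0.467, -0.467]
contact_force: [-0.1, -0.4, -2.2]
gripper_width: 0.181
-34.16960087348708
```

View pics/crop4.png

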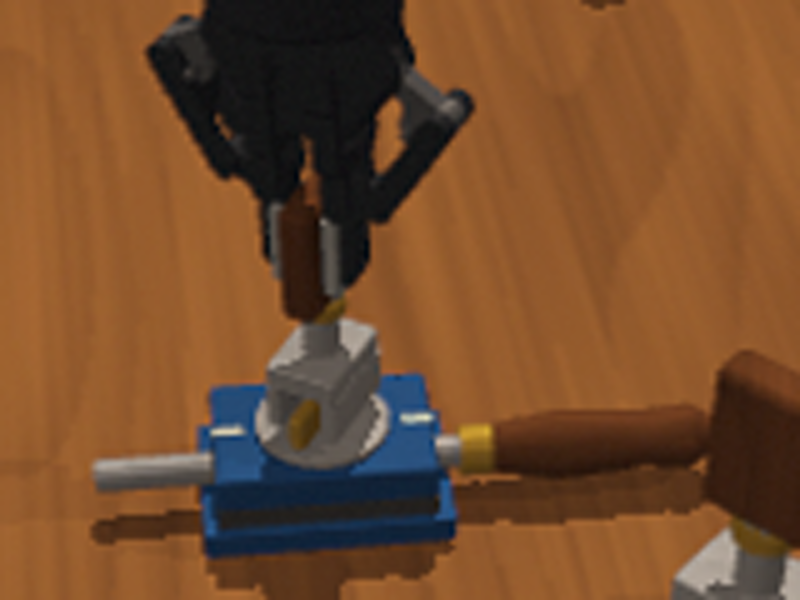

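Seated over the bar with no contact force. Now I'll turn it clockwise.

```bash
python3 -m creep '[[[0,0,0,0,1],[0,0,0,0,1],[0,0,0,0,1],[0,0,0,0,1],[0,0,0,0,1],[0,0,0,0,1],[0,0,0,0,1],[0,0,0,0,1],[0,0,0,0,1],[0,0,0,0,1]]]'
python3 - <<'E'
from h import *
from scipy.spatial.transform import Rotation as Ro
s=arm.get_state();M=Ro.from_rotvec(s['eef_rot']).as_matrix();print(np.degrees(np.arctan2(M[1,0],M[0,0])),s['ft_torque'])
d=grab('side','side5')
cv2.imwrite('pics/crop5.png',cv2.resize(cv2.imread('pics/side5.png')[60:180,190:350],(800,600),interpolation=cv2.INTER_CUBIC))
E
```

```text
t: 9.15
tool_pos: [0.4827, 0.2352, 0.1175]
eef_rot: [-1.172, 1.265, -1.265]
contact_force: [-0.9, -0.6, -2.4]
gripper_width: 0.182
-94.35262760379861 [-0.07240725  0.02459429  0.1004408 ]
```

View pics/crop5.png

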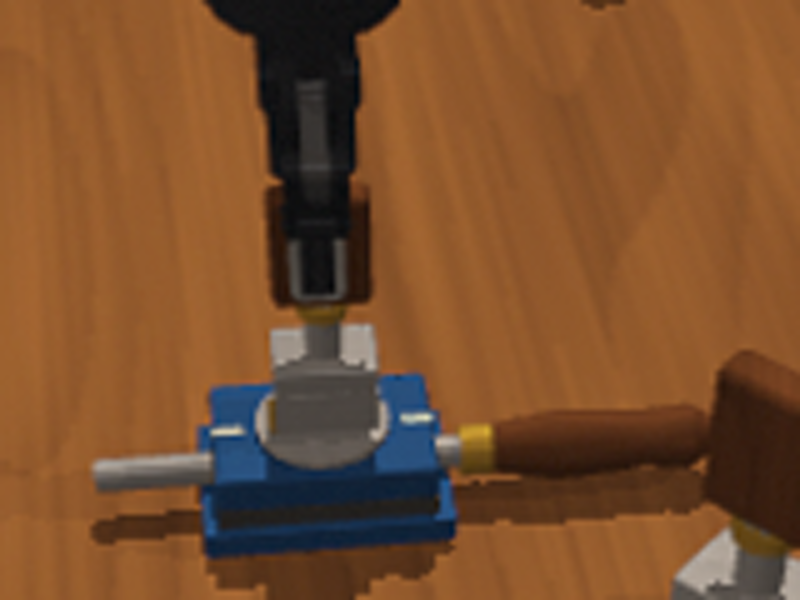

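```bash
python3 -m creep '[[[0,0,0,0,0.5],[0,0,0,0,0.5],[0,0,0,0,0.5],[0,0,0,0,0.3],[0,0,0,0,0.3],[0,0,0,0,0.2],[0,0,0,0,0],[0,0,0,0,0],[0,0,0,0,0],[0,0,0,0,0]]]'
python3 - <<'E'
from h import *
from scipy.spatial.transform import Rotation as Ro
s=arm.get_state();M=Ro.from_rotvec(s['eef_rot']).as_matrix();print(np.degrees(np.arctan2(M[1,0],M[0,0])),s['ft_torque'])
E
```

```text
t: 10.45
tool_pos: [0.4827, 0.2351, 0.1173]
eef_rot: [-1.044, 1.436, -1.436]
contact_force: [0.7, -1.0, 0.4]
gripper_width: 0.178
-107.95909242830182 [-0.28213465 -0.14839511  0.06015304]
```

```bash
python3 -m creep '[[[0,0,0,0,0.3],[0,0,0,0,0.3],[0,0,0,0,0.3],[0,0,0,0,0],[0,0,0,0,0],[0,0,0,0,0],[0,0,0,0,0],[0,0,0,0,0],[0,0,0,0,0],[0,0,0,0,0]]]'
python3 - <<'E'
from h import *
from scipy.spatial.transform import Rotation as Ro
s=arm.get_state();M=Ro.from_rotvec(s['eef_rot']).as_matrix();print(np.degrees(np.arctan2(M[1,0],M[0,0])),s['ft_torque'])
d=grab('side','side6')
cv2.imwrite('pics/crop6.png',cv2.resize(cv2.imread('pics/side6.png')[60:180,190:350],(800,600),interpolation=cv2.INTER_CUBIC))
E
```

```text
t: 11.7
tool_pos: [0.4827, 0.2352, 0.1174]
eef_rot: [-0.988, 1.503, -1.503]
contact_force: [2.1, -1.1, 2.8]
gripper_width: 0.181
-113.36691559130065 [-0.54854069 -0.45648374  1.39921105]
```

View pics/crop6.png

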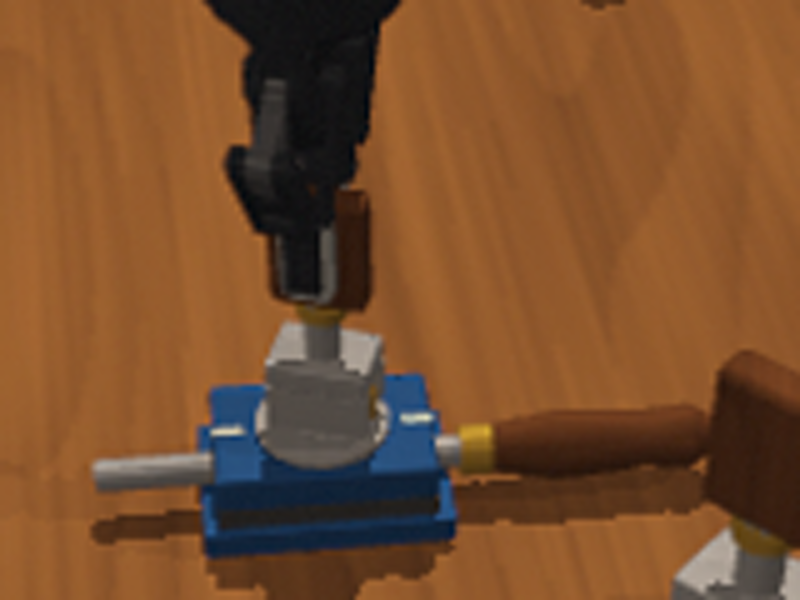

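Torque is 1.4 N m against the hard stop, so the screw is home. I'll back off to the middle of the play and lift.

```bash
python3 -m creep '[[[0,0,0,0,-0.8],[0,0,0,0,-0.8],[0,0,0,0,-0.8],[0,0,0,0,-0.8],[0,0,0,0,0],[0,0,-0.3,0,0],[0,0,-0.4,0,0],[0,0,-0.6,0,0],[0,0,-0.7,0,0],[0,0,0,0,0]]]'
python3 - <<'E'
from h import *
from scipy.spatial.transform import Rotation as Ro
s=arm.get_state();M=Ro.from_rotvec(s['eef_rot']).as_matrix();print(M.round(3),np.degrees(np.arctan2(M[1,0],M[0,0])),s['ft_torque'])
d=grab('side','side7')
cv2.imwrite('pics/crop7.png',cv2.resize(cv2.imread('pics/side7.png')[60:180,190:350],(800,600),interpolation=cv2.INTER_CUBIC))
E
```

```text
t: 13.0
tool_pos: [0.4835, 0.2356, 0.1795]
eef_rot: [-1.17, 1.261, -1.263]
contact_force: [0.3, 0.6, -3.4]
gripper_width: 0.181
[[-0.073  0.003  0.997]
 [-0.997  0.001 -0.073]
 [-0.002 -1.     0.003]] -94.19413066680372 [-0.02428333 -0.03288117 -0.05532759]
```

View pics/crop7.png

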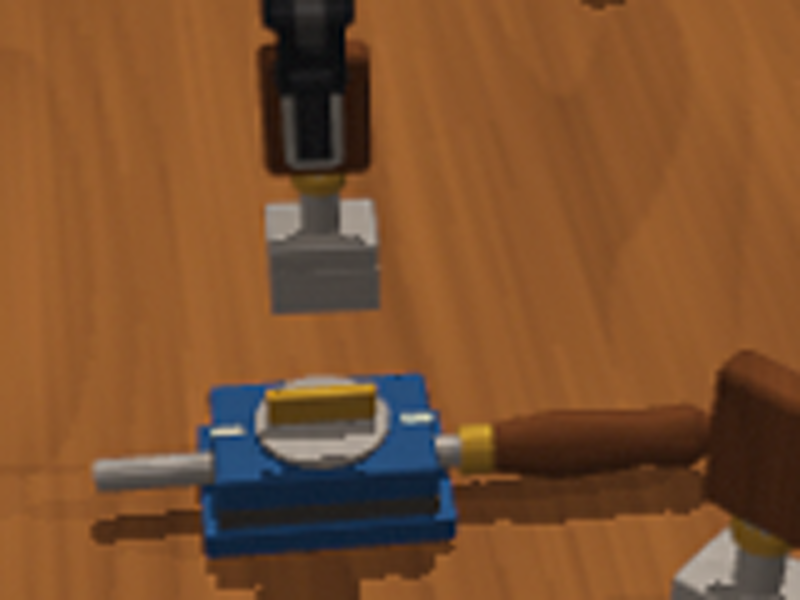

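```bash
python3 -m creep '[[[0,0.876,0,0.292,0],[0,0.876,0,0.292,0],[0,0.876,0,0.292,0],[0,0.876,0,0.292,0],[0,0.876,0,0.292,0],[0,0.876,0,0.292,0],[0,0.876,0,0.292,0],[0,0.876,0,0.292,0],[0,0.876,0,0.292,0],[0,0,0,0,0]]]'
python3 -m creep '[[[0,0,0.7,0,0],[0,0,0.7,0,0],[0,0,0.7,0,0],[0,0,0.5,0,0],[0,0,0.4,0,0],[0,0,0.2,0,0],[0,0,0.1,0,0],[0,0,0.1,0,0],[0,0,0,0,0],[0,0,0,0,0]]]'
python3 - <<'E'
from h import *
d=grab('side','side8')
cv2.imwrite('pics/crop8.png',cv2.resize(cv2.imread('pics/side8.png')[160:280,230:390],(800,600),interpolation=cv2.INTER_CUBIC))
E
```

```text
t: 14.3
tool_pos: [0.544, -0.0087, 0.1765]
eef_rot: [-1.174, 1.266, -1.265]
contact_force: [-0.4, 0.2, -1.9]
gripper_width: 0.179
t: 15.55
tool_pos: [0.5443, -0.0065, 0.0755]
eef_rot: [-1.174, 1.262, -1.263]
contact_force: [-0.5, -0.1, -2.3]
gripper_width: 0.179
```

View pics/crop8.png

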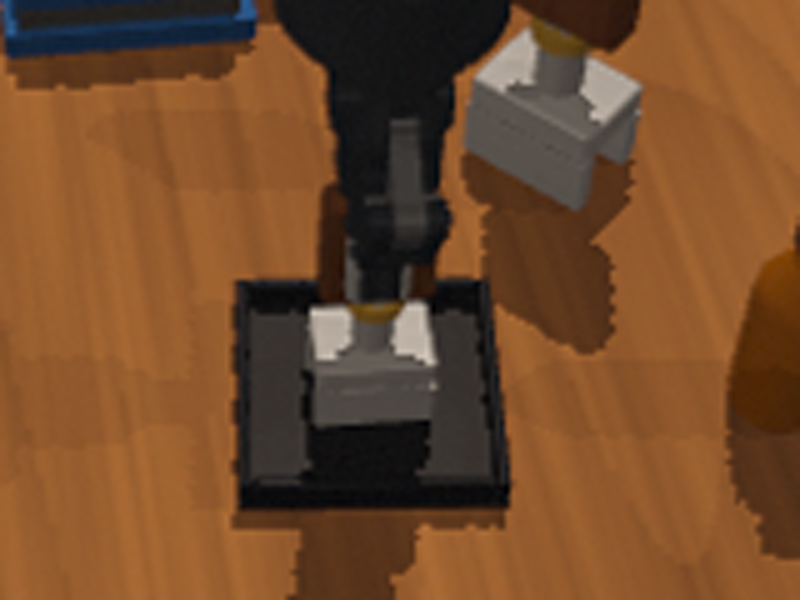

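```bash
python3 -m creep '[[[0,0,0.04,0,0],[0,0,0.03,0,0],[0,0,0.03,0,0],[0,0,0.02,0,0],[0,0,0,0,0],[0,0,0,0,0],[0,0,0,0,0],[0,0,0,0,0],[0,0,0,0,0],[0,0,0,0,0]]]'
```

```text
t: 16.85
tool_pos: [0.5444, -0.0066, 0.0727]
eef_rot: [-1.174, 1.262, -1.263]
contact_force: [-6.3, -0.6, 19.1]
gripper_width: 0.183
```

```bash
python3 -m creep '[[[0,0,-0.02,0,0],[0,0,-0.01,0,0],[0,0,0,0,0],[100,0,0,0,0],[100,0,0,0,0],[100,0,0,0,0],[100,0,0,0,0],[100,0,0,0,0],[100,0,0,0,0],[100,0,0,0,0]]]'
python3 -m creep '[[[100,0,-0.2,0,0],[100,0,-0.4,0,0],[100,0,-0.7,0,0],[100,0,-1,0,0],[100,0,-1,0,0],[100,0,-1,0,0],[100,0,-0.5,-1,0],[100,0,0,-1,0],[100,0,0,-1,0],[100,0,0,-1,0]]]'
python3 -m creep '[[[100,0,0,-1,0],[100,1,0,-1,0],[100,1,0,-1,0],[100,1,0,-1,0],[100,1,0,-1,0],[100,1,0,-1,0],[100,1,0,0,0],[100,1,0,0,0],[100,0,0,0,0],[100,0,0,0,0]]]'
python3 - <<'E'
from h import *
a=grab('side','side9');b=grab('top','top9')
im=np.hstack([cv2.resize(cv2.cvtColor(d['pixels'],cv2.COLOR_RGB2BGR)[y:y+150,x:x+100],(400,600),interpolation=cv2.INTER_CUBIC) for d,x,y in((a,255,130),(b,230,110))])
cv2.imwrite('pics/crop9.png',im)
E
```

```text
t: 18.1
tool_pos: [0.5441, -0.0065, 0.0726]
eef_rot: [-1.174, 1.263, -1.262]
contact_force: [-0.4, 0.8, 0.5]
gripper_width: 1.0
t: 19.35
tool_pos: [0.4235, 0.0023, 0.2174]
eef_rot: [-1.173, 1.262, -1.263]
contact_force: [0.2, -0.1, 1.5]
gripper_width: 1.001
t: 20.6
tool_pos: [0.2297, -0.1937, 0.2169]
eef_rot: [-1.174, 1.262, -1.263]
contact_force: [0.3, 0.4, -0.3]
gripper_width: 1.007
```

View pics/crop9.png

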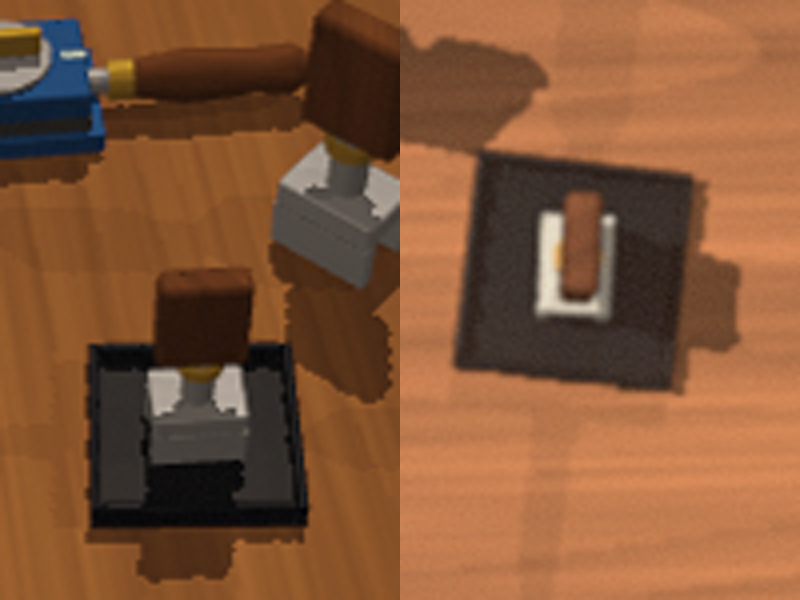

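View pics/top9.png

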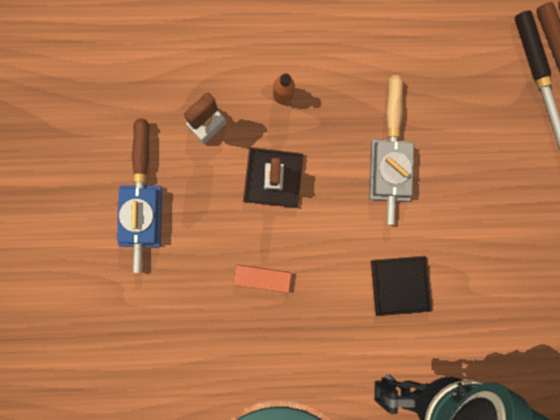

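The key stands upright in the tray at (275,173). The blue bar lies on the index line at (136,215), and the grey bar looks unchanged. I'll run a last numeric check before handing in.

```bash
python3 - <<'E'
from h import *
t=dict(np.load('pics/top9.npz'))
H,S,V=[x.astype(int) for x in cv2.split(cv2.cvtColor(t['pixels'],cv2.COLOR_RGB2HSV))]
yel=(H>15)&(H<32)&(S>90)&(V>120)
print('blue',rect(t,yel&win(t,118,158,195,238),.06),'grey',rect(t,yel&win(t,376,412,150,186),.06))
print('key crown',ray(t,230+577/4-100,110+265/4,.037),'pad',ray(t,230+(582-400)/4,110+245/4,.115))
arm.sign_off()
E
```

```text
blue (482.3, 234.8, 46.1, 6.8, -0.6) grey (553.4, -221.2, 47.3, 9.8, 47.7)
key crown [ 0.54472875 -0.00697392  0.037     ] pad [ 0.54407969 -0.0063557   0.115     ]
the job is handed in; nothing more can be done
```

I tightened the blue jig's screw with the key until it hit its hard stop, stood the key back in the far tray, released it, moved the arm clear and handed the job in at about 21 s.

- **Screw home:** the wrist moment rose to 1.4 N m at the stop, against about 0.1 N m while turning freely. The bar now lies at -0.6°, and I measured the white index line at about -2.5°, a difference of about 0.03 rad. The bar turned about 57° in all.
- **Key in tray:** the key stands upright. Crown and paddle top agree on its position to about 1 mm: (0.544, -0.007), against the tray centre (0.545, -0.006).
- **Grey jig:** its bar measured exactly the same before and after.
- **Forces:** the highest wrist force I read was about 20 N, when setting the key down. I eased this off before opening the fingers.

The crown corners I picked by eye in the pictures were off by about 1 to 2 mm. The tray centre from the side view differed from the top view by about 2 mm. No check failed.

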